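# Stack the reactor's rings on the stand post

## Robot

A 6-joint arm with a two-finger parallel gripper is mounted at the origin on the work surface. World frame = base frame: x ahead of the robot, y to its left, z up, the work surface at z = 0. Lengths are in m, angles in rad, forces in N, time in s.
With the tool pointing down it reaches from about 0.275 to 0.75 m from the base axis. Payload 10.2 kg.
Tool frame: the origin (TCP) lies at the very end of the fingers, on their centre line; the grasp point (between the pads) lies 19 mm behind it; z points along the fingers, y is the line along which they close (so a half turn about z gives the same grasp; the last joint's range is limited). The gripper opens to 85 mm and grips with 20 to 120 N. Pads are 22 mm wide; open, the fingers measure 114 mm over their backs; the gripper's body (76 mm by 85 mm) begins 54 mm behind the grasp point. The pads swing forward as they close: fully open they stand 13 mm farther back than shut.
Start: joints at [-0.223, 0.313, 1.498, -0, 1.331, -0.223], TCP at [0.525, -0, 0.231] pointing down, gripper open.
Joint ranges: [-2.94, 2.94], [-0.97, 2.17], [0.19, 2.56], [-1.23, 4.37], [0.02, 3.11], [-2.88, 2.88]. Speed limits (rad/s): [2.39, 2.39, 3.01, 3.14, 3.14, 3.14].

## Interface

Orientations are given as a unit quaternion [w, x, y, z].
In Python, from workcell import bot, hand, vision, workorder, telemetry gives the robot as it stands. Calls block until the motion is done:
- bot.move_ptp(position, orientation): joint-space move of the TCP to a pose.
- bot.movel(position, vel=0.15, rotation=None, f_stop=None): straight line of the TCP; rotation=None keeps the orientation; vel is the mean speed in m/s. With f_stop (N) it stops when the force on the tool has changed by that much, and returns True; else False.
- bot.goto_joints(angles): joint-space move.
- hand.move_gripper(opening): opening from 0.0 (shut) to 1.0 (fully open); the grip force is fixed at half the most; returns when the fingers have stopped.
- bot.dwell(seconds).
- bot.inverse_kinematics(position, orientation): joint angles nearest the present ones, or None.
- vision.get_image(name): name is "scene" or "side" or "wrist"; returns a dict with "image" (480x640x3 uint8, red, green, blue), "depth" (480x640 float32, m along the optical axis (not along the pixel's ray), 0 where there is no reading), "fx", "fy", "cx", "cy" (pixels), "cam_to_world" (4x4, takes a point from camera to world coordinates). Camera axes: x right, y down, z forward; pixel columns grow to the right and rows downward; lengths in m; the calibration is good to about 2 mm. The wrist camera is an equidistant fisheye: a pixel r from the principal point sees the ray r / f radians off the axis. A picture is of the moment at which its call begins.
A pose or a line that the arm cannot do raises bot.IKError and nothing moves.
- workorder.finish_job(): hands the job in; it is judged then, once.
Readings, each from a call of its own:
- telemetry.read_time_s(): time.
- telemetry.read_qpos(): joint angles.
- telemetry.read_qd(): joint speeds.
- telemetry.read_effort(): joint torques, N m.
- telemetry.read_tool_pos(): TCP position.
- telemetry.read_orientation(): TCP orientation.
- telemetry.read_contact_force(): force on the tool from outside, world axes, zero at the start.
- telemetry.read_moment(): the same for the moment, N m.
- telemetry.read_opening(): opening from 0.0 (shut) to 1.0 (fully open).
- telemetry.read_grasp_force(): force on a finger pad.
Only numpy, scipy, OpenCV 4.12 (cv2) and the standard library are available. Lean on these libraries where they do the work, as an engineer would, in place of code of your own. Each camera call takes 0.05 s, during which the arm holds its last target. There are 200 camera calls.

## Task

In the fume hood, park the pressure reactor's two steel rings on the short post of the white stand: first the wide, low ring, fully home on the white base, then the narrow, tall collar over the same post, resting flat on the wide ring. Lower each ring down the post before letting it go rather than dropping it from the top. Leave the solid steel disc, which has no hole, where it lies.

Things in the scene. Friction and masses are not known exactly. Their poses are not given: they have to be found in the camera images.
- flange_ring: wide, low steel ring lying flat on the bench: outside diameter 56 mm, bore 32 mm, height 20 mm, 0.26 kg. Origin at the centre of its underside, z up along the bore.
- tall_collar: narrow, tall steel collar standing on its end on the bench: outside diameter 42 mm, bore 28 mm, height 26 mm, 0.16 kg. Origin at the centre of its underside, z up along the bore.
- blank_disc: solid steel disc without a hole, lying flat, not to be used: diameter 56 mm, height 20 mm. Origin at the centre of its underside.
- post_foot (a point): foot of the upright steel post of the white stand: on the post's axis at the top face of the white base, z up. The fixed base is 150 mm (along x) by 100 mm, 20 mm high; the post in its middle is 16 mm thick and ends 54 mm above this point, its last 10 mm tapering to 6 mm. At home the wide ring's origin is here and the collar's 20 mm higher, with 6 to 8 mm of sideways play.
Mind the look-alikes: they are no part of the job. What is shaped like the tall_collar but red is not meant.

How it is judged:
By the outcome, as a careful person would: the job done as asked, in the order asked, and still so for the second after the job is handed in, with the robot touching nothing.
It also fails if it takes over 51 s, if anything falls off the work surface, if the arm or the gripper's body presses on something with over 40 N, if the wrist force passes 120 N, or if a joint passes its speed limit or range.

## Working session

There is one attempt and no reset: what is moved stays moved. The work goes in short steps, each a Python script; the robot and the scene stay as the last script left them, time stands still between calls to the robot, and variables do not carry over. Pictures are saved under pics/ and viewed, at most 10 in all, crops included, and the job is handed in when it is done.

```bash
mkdir -p pics; cat > h.py <<'E'
import numpy as np, cv2
from workcell import bot, hand, vision, workorder, telemetry
def save(n,f):
    d=vision.get_image(n); cv2.imwrite('pics/'+f+'.png',d['image'][:,:,::-1]); np.savez('pics/'+f+'.npz',**d); return d
def pts(d):
    v,u=np.mgrid[:480,:640]; z=d['depth']; 
    p=np.stack([(u-d['cx'])/d['fx']*z,(v-d['cy'])/d['fy']*z,z],-1)
    T=np.array(d['cam_to_world']); return p@T[:3,:3].T+T[:3,3]
E
python3 - <<'E'
from h import *
a=save('scene','a'); b=save('side','b'); c=save('wrist','c')
for d in (a,b,c): print(d['fx'],d['cx'],d['cy'],np.round(d['cam_to_world'],3).tolist(),(d['depth']>0).mean())
cv2.imwrite('pics/ab.png',np.vstack([np.hstack([cv2.resize(x['image'],(400,300),interpolation=cv2.INTER_AREA) for x in (b,c)])])[:,:,::-1])
E
```

```text
503.98726499579715 319.85178215426146 236.47292999913978 [[-0.814, 0.413, -0.409, 0.848], [0.581, 0.562, -0.589, 0.469], [-0.013, -0.717, -0.697, 0.64], [0.0, 0.0, 0.0, 1.0]] 0.995927734375
463.62676922031915 328.65669807761134 241.08951682894747 [[0.879, -0.258, 0.4, 0.165], [-0.476, -0.436, 0.764, -0.667], [-0.022, -0.862, -0.507, 0.48], [0.0, 0.0, 0.0, 1.0]] 0.99599609375
371.64829954431775 320.5370512646023 237.90972574378068 [[1.0, 0.0, -0.0, 0.525], [0.0, -0.946, -0.325, 0.083], [-0.0, 0.325, -0.946, 0.374], [0.0, 0.0, 0.0, 1.0]] 0.9958528645833333
```

View pics/a.png

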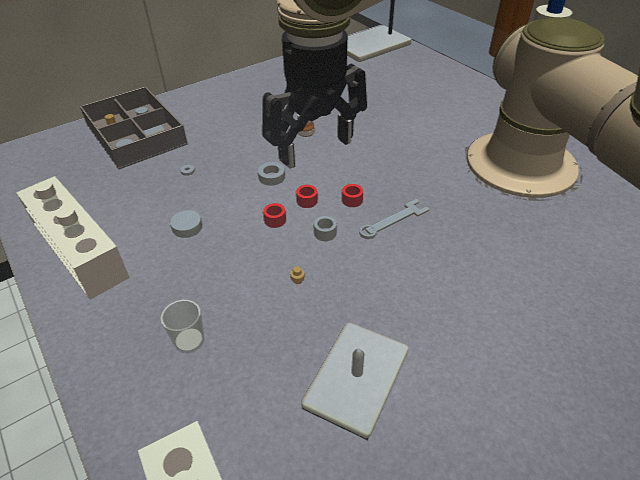

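View pics/ab.png

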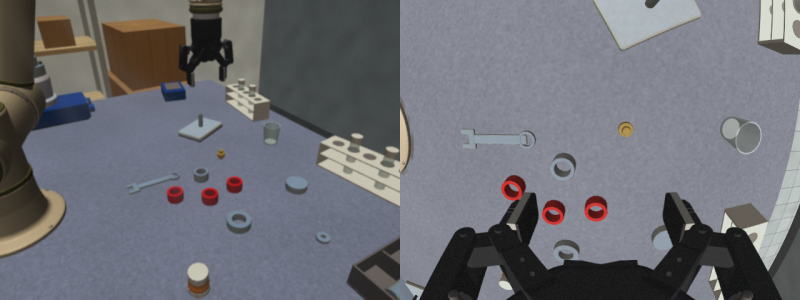

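Scene picture: flange ring at about (271,173), grey collar at (325,228), three red look-alikes at (307,195), (275,215) and (352,195), disc at (186,223), white stand with its short post at (358,362). The side view shows all of them unobstructed as well. I'll measure them from both cameras.

```bash
cat > m.py <<'E'
from h import *
def load(f): return dict(np.load('pics/'+f+'.npz'))
def top(P,c,r,z0,z1):
    m=(np.hypot(P[...,0]-c[0],P[...,1]-c[1])<r)&(P[...,2]>z0)&(P[...,2]<z1)
    q=P[m]; return q
def circ(q):
    h=cv2.convexHull((q[:,:2]*1e4).astype(np.float32)[:,None])
    c,r=cv2.minEnclosingCircle(h); return np.round(np.array(c)/1e4,4),round(r/1e4,4)
E
python3 - <<'E'
from m import *
A=load('a');PA=pts(A);PB=pts(load('b'))
for n,(u,v),z0,z1,R in [('ring',(271,166),.016,.025,.04),('collar',(325,221),.022,.031,.03),('disc',(186,219),.016,.025,.04),('red1',(307,189),.022,.031,.03),('red2',(275,209),.022,.031,.03),('red3',(352,188),.022,.031,.03),('post',(358,352),.05,.08,.03),('base',(356,395),.015,.026,.12),('cork',(297,270),.005,.05,.03),('wrench',(370,231),.003,.03,.03),('beige',(307,128),.01,.08,.03)]:
    c=np.median(PA[v-6:v+7,u-6:u+7].reshape(-1,3),0)
    for P in (PA,PB):
        q=top(P,c,R,z0,z1)
        if len(q)<5: print(n,c.round(3),'few');continue
        # recenter once
        k,r=circ(q); 
        for _ in range(2):
            q=top(P,k,R,z0,z1);k,r=circ(q)
        print(n,c.round(3),k,r,len(q),np.round(np.percentile(q[:,2],[5,50,95]),4), (q[:,:2].max(0)+q[:,:2].min(0))/2)
    if n=='base': print(cv2.minAreaRect((q[:,:2]*1e3).astype(np.float32)))
E
```

```text
ring [ 0.44  -0.289  0.014] [ 0.452  -0.2743] 0.0309 301 [0.017  0.0208 0.0232] [ 0.45286377 -0.2743006 ]
ring [ 0.44  -0.289  0.014] [ 0.4502 -0.2738] 0.0283 653 [0.0167 0.0187 0.0201] [ 0.45068826 -0.27397579]
collar [ 0.452 -0.084  0.018] [ 0.4625 -0.0717] 0.0213 215 [0.0227 0.026  0.0281] [ 0.46232758 -0.07161494]
collar [ 0.452 -0.084  0.018] [ 0.4613 -0.0723] 0.022 170 [0.0225 0.0243 0.0257] [ 0.46001248 -0.07235901]
disc [ 0.656 -0.237  0.021] [ 0.6573 -0.236 ] 0.0303 531 [0.0182 0.0209 0.023 ] [ 0.65907782 -0.23671855]
disc [ 0.656 -0.237  0.021] [ 0.6567 -0.2366] 0.0294 583 [0.0171 0.0187 0.02  ] [ 0.65681848 -0.23708584]
red1 [ 0.426 -0.18   0.018] [ 0.4381 -0.1667] 0.0217 182 [0.0225 0.0264 0.0286] [ 0.43715019 -0.16632564]
red1 [ 0.426 -0.18   0.018] [ 0.4356 -0.167 ] 0.0219 230 [0.0227 0.0243 0.0259] [ 0.43456526 -0.16761192]
red2 [ 0.508 -0.169  0.021] [ 0.5156 -0.1562] 0.0224 200 [0.0227 0.0262 0.0285] [ 0.51718999 -0.15557938]
red2 [ 0.508 -0.169  0.021] [ 0.5147 -0.1571] 0.0214 214 [0.0224 0.0243 0.0258] [ 0.51467052 -0.15730979]
red3 [ 0.353 -0.129  0.018] [ 0.3646 
[... 616 characters left out ...]
1.43536376953125, 99.34439086914062), 27.788599014282227)
cork [ 0.562 -0.008  0.021] [ 0.5656 -0.0057] 0.0119 189 [0.0118 0.0209 0.031 ] [ 0.56585346 -0.00612768]
cork [ 0.562 -0.008  0.021] [ 0.5624 -0.0083] 0.0124 139 [0.0087 0.0184 0.0288] [ 0.56257111 -0.00781014]
wrench [ 0.395 -0.024  0.007] [ 0.3939 -0.0223] 0.0297 262 [0.0035 0.0078 0.0101] [ 0.39366729 -0.02222799]
wrench [ 0.395 -0.024  0.007] [ 0.3838 -0.0261] 0.0283 237 [0.0035 0.0057 0.0076] [ 0.38392854 -0.02698038]
beige [ 0.306 -0.354  0.023] [ 0.3018 -0.3647] 0.0196 139 [0.0108 0.0214 0.0438] [ 0.30206178 -0.36410937]
beige [ 0.306 -0.354  0.023] [ 0.2984 -0.3715] 0.0203 1613 [0.0139 0.0463 0.05  ] [ 0.29821757 -0.37209957]
```

```bash
python3 - <<'E'
from h import *
q=telemetry.read_orientation(); print(q)
bot.move_ptp([.451,-.274,.12],q)
print(bot.movel([.451,-.274,.002],vel=.1,f_stop=15))
hand.move_gripper(0.0)
print('open',telemetry.read_opening(),telemetry.read_grasp_force(),telemetry.read_tool_pos(),telemetry.read_contact_force())
bot.movel([.451,-.274,.14],vel=.15)
print('open',telemetry.read_opening(),telemetry.read_grasp_force(),telemetry.read_contact_force(),telemetry.read_time_s())
bot.move_ptp([.598,.1925,.14],q)
print(telemetry.read_time_s(),telemetry.read_opening(),telemetry.read_tool_pos())
c=save('wrist','d');b=save('side','e');a=save('scene','f')
cv2.imwrite('pics/g.png',np.hstack([a['image'][130:480,200:600],cv2.resize(b['image'][60:270,200:440],(400,350))])[:,:,::-1])
E
```

```text
[-3.99166571e-04  7.07100190e-01  7.07113215e-01 -2.50203555e-04]
False
open 0.6213008385281993 62.24693723022938 [ 0.4512687  -0.27418847  0.00296379] [-2.52840685  1.58433116  8.57956186]
open 0.6233444159443486 63.254124484956264 [ 0.02196264  0.64664305 -2.52055876] 4.1333
5.9167 0.6250067842717377 [0.59825051 0.19136084 0.13997225]
```

View pics/g.png

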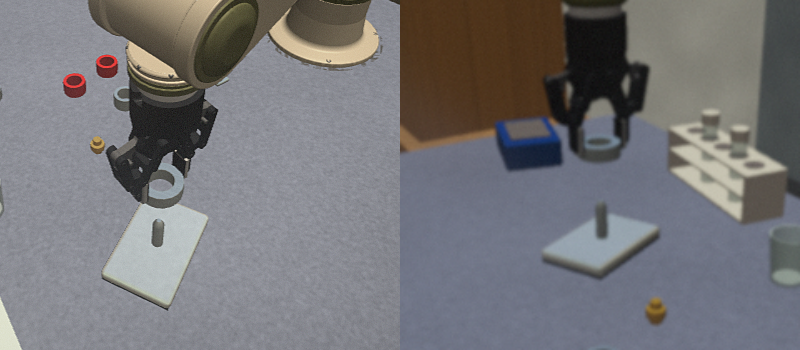

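The ring is held level above the stand: scene crop (165,185), with the post at (157,232); side crop (600,147) above (600,220). Next I measure its offset from the post in each camera.

```bash
python3 - <<'E'
from m import *
for f in 'fe':
    d=load(f);P=pts(d);g=d['image'].min(-1)>70
    m=g&(np.hypot(P[...,0]-.598,P[...,1]-.192)<.05)&(P[...,2]>.125)&(P[...,2]<.17)
    q=P[m]; zt=np.percentile(q[:,2],95); t=q[q[:,2]>zt-.005]
    print(f,len(q),np.percentile(q[:,2],[2,50,98]).round(4),'top',circ(t),'all',circ(q),q.min(0).round(4),q.max(0).round(4))
    p=top(P,(.598,.192),.03,.04,.08); print('post',circ(p),len(p))
E
```

```text
f 1154 [0.1397 0.1565 0.1645] top (array([0.6003, 0.1917]), 0.0395) all (array([0.6003, 0.1917]), 0.0395) [0.5612 0.1654 0.1372] [0.6393 0.2198 0.17  ]
post (array([0.6005, 0.194 ]), 0.0084) 215
e 207 [0.1365 0.1546 0.1568] top (array([0.5978, 0.1913]), 0.041) all (array([0.5978, 0.1913]), 0.041) [0.5572 0.1631 0.1355] [0.6383 0.2173 0.1628]
post (array([0.5967, 0.1915]), 0.0083) 94
```

```bash
python3 - <<'E'
from h import *
P=lambda s:print(s,np.round(telemetry.read_tool_pos(),4),np.round(telemetry.read_contact_force(),1),telemetry.read_time_s())
x,y=.5985,.1935
print(bot.movel([x,y,.035],vel=.08,f_stop=12));P('mid')
print(bot.movel([x,y,.016],vel=.02,f_stop=8));P('down')
hand.move_gripper(1.0);P('rel')
bot.movel([x,y,.14],vel=.15);P('up')
c=save('wrist','i');q=telemetry.read_orientation()
bot.move_ptp([.462,-.072,.12],q)
a=save('scene','j');b=save('side','k')
cv2.imwrite('pics/l.png',np.hstack([cv2.resize(a['image'][300:450,270:440],(400,350)),cv2.resize(b['image'][150:240,270:373],(400,350))])[:,:,::-1])
P('over collar')
E
```

```text
False
mid [0.5988 0.1935 0.0355] [ 0.1  0.5 -2.3] 7.5333
True
down [0.5984 0.1935 0.023 ] [-1.4 -0.6  4.4] 8.1667
rel [0.5978 0.1934 0.0222] [-0.  -0.1  0.3] 8.5917
up [0.598  0.1934 0.139 ] [ 0.5  0.1 -1.1] 9.525
over collar [ 0.4626 -0.0714  0.12  ] [ 0.6  0.2 -0.5] 10.825
```

View pics/l.png

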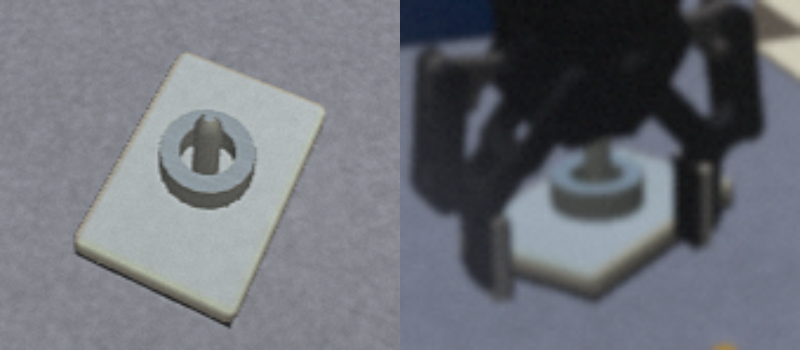

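The ring lies flat on the base around the post (left crop, centre (208,158)). Contact came at TCP z = 0.023, as expected. Now the collar, with the same procedure.

```bash
python3 - <<'E'
from m import *
P=lambda s:print(s,np.round(telemetry.read_tool_pos(),4),np.round(telemetry.read_contact_force(),1),telemetry.read_time_s(),telemetry.read_opening())
q=telemetry.read_orientation()
print(bot.movel([.462,-.072,.006],vel=.1,f_stop=15))
hand.move_gripper(0.0);P('grip')
bot.movel([.462,-.072,.15],vel=.15);P('lift')
bot.move_ptp([.5985,.1935,.15],q);P('over')
for n in ('scene','side'):
    d=save(n,'n'+n);X=pts(d);g=d['image'].min(-1)>70
    m=g&(np.hypot(X[...,0]-.598,X[...,1]-.192)<.05)&(X[...,2]>.125)&(X[...,2]<.19)
    t=X[m]; print(n,len(t),np.percentile(t[:,2],[2,50,98]).round(4),t.min(0).round(4),t.max(0).round(4))
    p=top(X,(.598,.192),.015,.05,.08); print('post',circ(p),len(p))
    cv2.imwrite(f'pics/o{n}.png',d['image'][:,:,::-1])
a=cv2.imread('pics/oscene.png');b=cv2.imread('pics/oside.png')
cv2.imwrite('pics/p.png',np.hstack([cv2.resize(a[260:460,260:460],(400,400)),cv2.resize(b[80:240,240:400],(400,400))]))
E
```

```text
False
grip [ 0.4621 -0.072   0.0067] [-3.4  0.9  9.3] 12.6167 0.47317555951938356
lift [ 0.4616 -0.0718  0.1492] [ 0.8  0.1 -1.5] 13.725 0.468343530398335
over [0.5985 0.1923 0.1499] [ 0.3  0.  -1.9] 14.8667 0.47353112816034665
scene 881 [0.145  0.1644 0.1875] [0.5724 0.1772 0.1429] [0.6331 0.2136 0.1899]
post (array([0.5998, 0.1934]), 0.0084) 171
side 142 [0.1431 0.1658 0.1868] [0.5636 0.1697 0.1429] [0.6304 0.2103 0.1884]
post (array([0.5958, 0.1908]), 0.0078) 66
```

View pics/p.png

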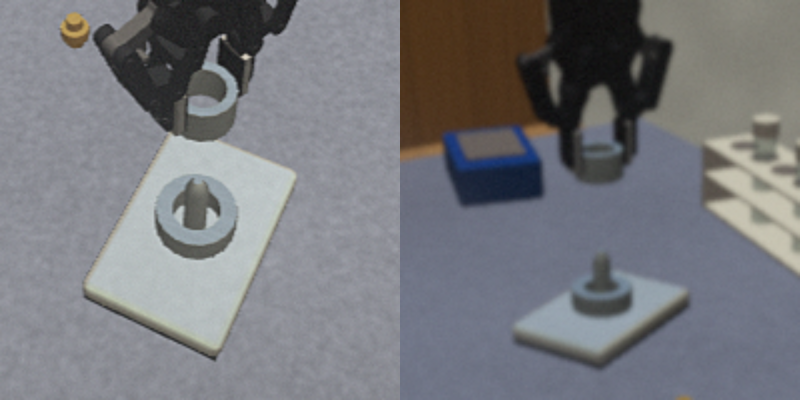

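The collar is held upright above the post (left crop (208,100), post tip at (197,182)). Its measured centre is within 2 mm of the post axis. Contact is expected at TCP z ≈ 0.0465.

```bash
python3 - <<'E'
from h import *
P=lambda s:print(s,np.round(telemetry.read_tool_pos(),4),np.round(telemetry.read_contact_force(),1),telemetry.read_time_s(),telemetry.read_opening())
x,y=.5983,.1935
print(bot.movel([x,y,.058],vel=.07,f_stop=12));P('mid')
print(bot.movel([x,y,.040],vel=.02,f_stop=7));P('down')
a=save('scene','r')
hand.move_gripper(1.0);P('rel')
bot.movel([x,y,.17],vel=.15);q=telemetry.read_orientation()
bot.move_ptp([.48,-.05,.23],q);P('away')
a=save('scene','s');b=save('side','t')
X=pts(a);t=X[(np.hypot(X[...,0]-.598,X[...,1]-.192)<.03)&(X[...,2]>.03)];print(np.percentile(t[:,2],[5,50,95,100]).round(4))
cv2.imwrite('pics/u.png',np.hstack([cv2.resize(a['image'][300:450,270:440],(400,350)),cv2.resize(b['image'][130:240,260:386],(400,350))])[:,:,::-1])
E
```

```text
False
mid [0.5985 0.1935 0.0585] [ 0.7 -0.5 -2.2] 16.4333 0.4711983268626892
True
down [0.5983 0.1935 0.0467] [-1.1  0.4  5.4] 17.0417 0.47014948133203377
rel [0.5978 0.1934 0.0459] [-0.5 -1.2 -0. ] 17.6083 0.9991477690384237
away [ 0.4804 -0.0494  0.2297] [0.2 0.7 0.4] 19.6583 0.9991775271816717
[0.0349 0.0546 0.0681 0.0763]
```

View pics/u.png

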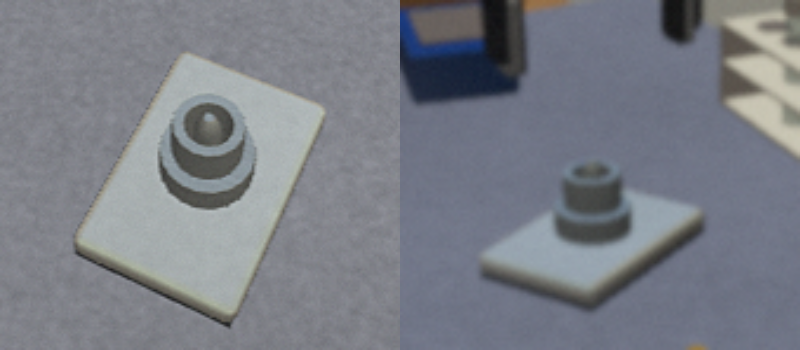

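Both views show the collar flat on the wide ring around the post (left crop (208,140), right crop (592,200)), and the gripper is clear. Contact came at TCP z = 0.0467, matching the expected height.

```bash
python3 -c "
from h import *
print(workorder.finish_job())"
```

```text
the job is handed in; nothing more can be done
None
```

Both rings are parked on the post: the wide ring is home on the white base and the collar lies flat on it. Each was lowered to contact before release, the disc was left alone, and the job was handed in at about 20 s.

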